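# Cull the broken lid, seat a sound one on the jig's pin and hold it down

## Robot

A 7-joint arm with a two-finger parallel gripper is mounted at the origin on the work surface. World frame = base frame: x ahead of the robot, y to its left, z up, the work surface at z = 0. Lengths are in mm, angles in rad, forces in N, time in s.
With the tool pointing down it reaches from about 400 to 875 mm from the base axis. Payload 4.4 kg.
Tool frame: the origin (TCP) lies midway between the tips of the shut fingers; the grasp point (between the pads) lies 19 mm behind it; z points along the fingers, y is the line along which they close (so a half turn about z gives the same grasp; the last joint's range is limited). The gripper opens to 85 mm and grips with 20 to 120 N. Pads are 22 mm wide; open, the fingers measure 114 mm over their backs; the gripper's body (76 mm by 85 mm) begins 54 mm behind the grasp point. The pads swing forward as they close: fully open they stand 13 mm farther back than shut.
Start: joints at [-1.383, 0.628, 0.038, 1.517, -0.027, 0.996, -0.02], TCP at [163.179, 629.198, 231.313] pointing down, gripper open.
Joint ranges: [-3.06, 3.06], [-0.37, 2.12], [-1.25, 1.32], [0.18, 2.47], [-1.1, 4.24], [0.23, 1.98], [-2.94, 2.94]. Speed limits (rad/s): [2.57, 2.57, 3.14, 3.14, 3.14, 3.14, 3.14].

## Interface

Orientations are given as [roll, pitch, yaw] about the fixed x, y, z axes, in that order (R = Rz(yaw) Ry(pitch) Rx(roll)).
In Python, from cell import read_state, get_image, finish_job gives the robot as it stands.
- The arm moves only by the tool send_rows, never from a script. Its argument "series" is a list of rows, each an object of numbers: "ax", "ay", "az": the turn, a rotation vector about the tool's x, y, z in rad; "dx", "dy", "dz": the shift along the tool's x, y, z in cm; "hand": the closure, from 0 (fully open) to 1 (shut). In form: [{"ax": .., "ay": .., "az": .., "dx": .., "dy": .., "dz": .., "hand": ..}, ...]. A call has 1 to 10 rows; each row is the pose to reach, as a shift and turn from the pose commanded when the call began, along the tool's axes at that moment; what a row does not reach only later rows make up. A row lasts 1/10 s, in which the tool goes at most 50 mm and 8.59 degrees, less where a joint would pass 70% of its speed; a pose out of reach is approached as far as the arm can. A call with a gripper value outside its range is refused whole. The fingers move at their own pace and stop on an object; the grip force is fixed at half the most. Time passes only in rows, so rows that repeat a pose let the fingers close. It gives the time, the measured TCP pose, the force, the opening and the grip force at its end, in the units of the state.
- read_state(): the state, without advancing time (a new reading comes with each control period).
- get_image(name): name is "side" or "top" or "wrist"; returns a dict with "pixels" (420x560x3 uint8, red, green, blue), "mtx" (3x3 intrinsics, pixels), "k1" (the pictures are not rectified: a ray, as slopes to the right and down, at radius r is drawn at 1 + k1 r^2 times it, then the intrinsics apply), "R" (3x3) and "t" (3): a world point X has camera coordinates R X + t. Camera axes: x right, y down, z forward; pixel columns grow to the right and rows downward; lengths in mm; the calibration is good to about 2 mm. A picture is of the moment at which its call begins. There is no depth.
- finish_job(): hands the job in; it is judged then, once.
The state is a dict: "clock": time; "qpos": joint angles; "qd": joint speeds; "tau": joint torques, N m; "eef_pos": TCP position; "tool_rot": TCP orientation; "force": force on the tool from outside, world axes, zero at the start; "torque": the same for the moment, N m; "width": finger opening in mm; "gripper_force": force on a finger pad.
Only numpy, scipy, OpenCV 4.12 (cv2) and the standard library are available. Lean on these libraries where they do the work, as an engineer would, in place of code of your own. Each camera call takes 0.05 s, during which the arm holds its last target. There are 200 camera calls.

## Task

One of the three wooden knobbed lids on the drying tray has a piece broken out of its rim: first put that one in the empty grey reject bin. Then take either sound lid by its knob, touch its underside down on the tip of the jig's steel pin a good centimetre off centre, slide it across until the hidden bore drops over the pin and the lid sits flat on the round seat, and press it down so that the sprung seat sinks nearly all the way. Finish like that, still holding the lid pressed down, without disturbing the other sound lid, the pots or anything else around.

Things in the scene. Friction and masses are not known exactly. Their poses are not given: they have to be found in the camera images.
- lid_a: sound plain wooden lid: full round disc 68 mm in diameter, 14 mm thick, with an upright round knob on top on its axis, 22 mm in diameter, 30 mm high. Underneath, on the axis, a bore 12 mm in diameter, 14 mm deep, not visible from above. 60 to 130 g. Stands knob up on the tray floor. Origin: centre of the underside (the bore's mouth); z up through the knob
- lid_b: a second sound plain wooden lid: full round disc 68 mm in diameter, 14 mm thick, with an upright round knob on top on its axis, 22 mm in diameter, 30 mm high. Underneath, on the axis, a bore 12 mm in diameter, 14 mm deep, not visible from above. 60 to 130 g. Stands knob up on the tray floor. Origin: centre of the underside (the bore's mouth); z up through the knob
- lid_c: the broken lid: same wood, disc, knob and bore as the sound ones, but about a fifth of the disc's outer part (a sector of 72 degrees, from 17 mm radius out to the rim) is missing. About 90 g. Stands knob up on the tray floor. Origin: centre of the disc's underside; z up through the knob
- tray: dark flat metal drying tray, fixed, 250 x 350 mm, rim 18 mm high, floor 5 mm thick. The three lids and three pots stand on its floor in a grid of two rows of three, about 104 mm apart, in any order. Origin: centre of its underside on the table
- bin: reject bin, fixed: open grey plastic box 150 x 150 mm outside, 50 mm high, walls and floor 4 mm, empty at the start. Origin: centre of its underside on the table
- jig: jig, fixed: square aluminium block 100 x 100 x 20 mm on the table that carries the round sprung seat. Origin: centre of its underside
- seat: jig's sprung seat: flat grey disc 72 mm across with a fixed steel pin in its middle, 10 mm in diameter, standing 10 mm above the disc, top 2.5 mm tapered to 6 mm. Origin: on the pin's axis at the disc's top face; z up. 36 mm above the table when free; it moves only straight down, to its stop 6 mm lower. Sinks from about 4 N, at its stop from about 11 N, springs back when released
- pot_a: small round glass pot with turquoise coated foot and rim, 71 mm in diameter, 73 mm high; a bystander. Origin: centre of its underside, on the tray
- pot_b: small round glass pot with turquoise coated foot and rim, 71 mm in diameter, 73 mm high; a bystander. Origin: centre of its underside, on the tray
- pot_c: small round glass pot with turquoise coated foot and rim, 71 mm in diameter, 73 mm high; a bystander. Origin: centre of its underside, on the tray
- pot_d: small round glass pot with turquoise coated foot and rim, 71 mm in diameter, 73 mm high; a bystander. Origin: centre of its underside, on the table beyond the bin and jig
- bottle: white plastic bottle with black cap, 52 mm in diameter, 130 mm high, on the table beyond the jig; a bystander. Origin: centre of its underside
- marker: white marker pen with red cap, 130 mm long and 16 mm thick, lying on the table between robot and jig; a bystander. Origin: under its middle; x along the pen
- brush: paint brush, 170 mm long, lying on the table beyond the tray; a bystander. Origin: at its underside; x along the brush
Mind the look-alikes: they are no part of the job. Leave any blue, turquoise or yellow look-alike of the lid_b alone.

How it is judged (in metres and radians):
On the way, in this order (a step that is already met when the one before it is completed fails the run):
1. the broken lid lies in the reject bin, let go (x of lid_c in the frame of bin between -0.07 and 0.07 m and y of lid_c in the frame of bin between -0.07 and 0.07 m and z of lid_c in the frame of bin between -0.005 and 0.055 m and contact force between the fingers and lid_c below 0.05 N and linear speed of lid_c below 0.05 m/s), for 0.2 s.
2. a sound lid, held, touches the pin's tip with its underside, its axis more than 5 mm beside the pin's (((contact force between lid_a and seat above 0.3 N and horizontal distance between lid_a and seat above 0.005 m and z of lid_a in the frame of seat above 0.007 m and contact force between the fingers and lid_a above 0.5 N) or (contact force between lid_b and seat above 0.3 N and horizontal distance between lid_b and seat above 0.005 m and z of lid_b in the frame of seat above 0.007 m and contact force between the fingers and lid_b above 0.5 N))), for 0.1 s.
3. a sound lid has dropped over the pin and sits flat on the seat (((horizontal distance between lid_a and seat below 0.003 m and z of lid_a in the frame of seat between -0.003 and 0.0025 m and angle between lid_a's own z axis and vertical below 0.06 rad) or (horizontal distance between lid_b and seat below 0.003 m and z of lid_b in the frame of seat between -0.003 and 0.0025 m and angle between lid_b's own z axis and vertical below 0.06 rad))), for 0.1 s.
At the end, for the whole second after the job is handed in: Broken lid in the reject bin; one sound lid on the pin (axis within 3 mm, underside within 2.5 mm of the seat, tilt under 0.06 rad), still, pushed by the fingers (over 3 N) so that the seat stays down by more than 4.2 of its 6 mm; the other sound lid within 30 mm of its start (x of lid_c in the frame of bin between -0.07 and 0.07 m and y of lid_c in the frame of bin between -0.07 and 0.07 m and z of lid_c in the frame of bin between -0.005 and 0.055 m and contact force between the fingers and lid_c below 0.05 N and height (world z) of seat below 0.0318 m and ((horizontal distance between lid_a and seat below 0.003 m and z of lid_a in the frame of seat between -0.003 and 0.0025 m and angle between lid_a's own z axis and vertical below 0.06 rad and contact force between the fingers and lid_a above 3 N and linear speed of lid_a below 0.02 m/s and distance of lid_b from where it was at the start of the episode below 0.03 m) or (horizontal distance between lid_b and seat below 0.003 m and z of lid_b in the frame of seat between -0.003 and 0.0025 m and angle between lid_b's own z axis and vertical below 0.06 rad and contact force between the fingers and lid_b above 3 N and linear speed of lid_b below 0.02 m/s and distance of lid_a from where it was at the start of the episode below 0.03 m))); the arm keeps its last pose, push and grip.
It fails at once if a bystander (pot, bottle, marker or brush) is shifted by more than 30 mm (distance of any of pot_a, pot_b, pot_c, pot_d, bottle, marker, brush from where it was at the start of the episode above 0.03 m).
It also fails if it takes over 58 s, if anything falls off the work surface, if the arm or the gripper's body presses on something with over 40 N, if the wrist force passes 120 N, or if a joint passes its speed limit or range.

## Working session

There is one attempt and no reset: what is moved stays moved. The work goes in short steps, Python scripts to look and compute and a tool call to move; the robot and the scene stay as the last step left them, time stands still between calls to the robot, and variables do not carry over. Pictures are saved under pics/ and viewed, at most 10 in all, crops included, and the job is handed in when it is done.

Besides the shell and the picture viewer there is one more tool, called after ">>>" as name(argument=value, ...) on one line, values as JSON. send_rows: Moves the arm, as the interface text tells. Its arguments: {"type":"object","properties":{"series":{"type":"array","items":{"type":"object","properties":{"ax":{"type":"number"},"ay":{"type":"number"},"az":{"type":"number"},"dx":{"type":"number"},"dy":{"type":"number"},"dz":{"type":"number"},"hand":{"type":"number"}}}}},"required":["series"]}

```bash
mkdir -p pics; cat > h.py <<'E'
import numpy as np, cv2
from cell import read_state, get_image, finish_job
def ray(im,u,v):
    p=cv2.undistortPoints(np.array([[[u,v]]],float),im["mtx"] if isinstance(im["mtx"],np.ndarray) else np.array(im["mtx"],float),np.array([im["k1"],0,0,0.]))[0,0]
    R=np.array(im["R"]);t=np.array(im["t"])
    return -R.T@t, R.T@np.array([p[0],p[1],1])
def at(im,u,v,z):
    c,d=ray(im,u,v); return np.round(c+d*(z-c[2])/d[2],1)
def proj(im,X):
    R=np.array(im["R"]);t=np.array(im["t"])
    return cv2.projectPoints(np.array([X],float),cv2.Rodrigues(R)[0],t,np.array(im["mtx"],float),np.array([im["k1"],0,0,0.]))[0][0,0]
def save(im,name,crop=None,s=1):
    p=im["pixels"][:,:,::-1]
    if crop: p=p[crop[1]:crop[3],crop[0]:crop[2]]
    cv2.imwrite("pics/"+name,cv2.resize(p,None,fx=s,fy=s,interpolation=cv2.INTER_CUBIC))
E
python3 - <<'E'
from h import *
import pickle
s=read_state();print({k:np.round(v,3) for k,v in s.items()})
a=get_image("top");b=get_image("side")
pickle.dump((a,b),open("im0.pkl","wb"))
save(a,"top0.png",s=1.42);save(b,"side0.png",s=1.42)
for i in (a,b): print(i["mtx"],i["k1"],-np.array(i["R"]).T@np.array(i["t"]))
E
```

```text
{'clock': np.float64(0.0), 'qpos': array([-1.383,  0.629,  0.038,  1.518, -0.027,  0.996, -0.02 ]), 'qd': array([ 0.   , -0.   , -0.001, -0.001, -0.   , -0.001,  0.002]), 'tau': array([ 0.0000e+00, -5.6340e+01,  1.2260e+00, -1.9345e+01,  1.1000e-02,
        1.0000e-02, -0.0000e+00]), 'eef_pos': array([163.008, 628.6  , 230.399]), 'tool_rot': array([-3.14 ,  0.   ,  2.888]), 'force': array([ 0.789,  0.235, -0.215]), 'torque': array([ 0.048,  0.02 , -0.006]), 'gripper_force': np.float64(0.0), 'width': np.float64(85.152)}
[[492.00826146   0.         286.3395442 ]
 [  0.         492.00826146 209.00103832]
 [  0.           0.           1.        ]] -0.10853545447091872 [ 342.80839814  -34.90816074 1144.21114326]
[[406.84489321   0.         281.49898494]
 [  0.         406.84489321 204.18703495]
 [  0.           0.           1.        ]] -0.10352400260323881 [ 409.56494037 -821.34191723  558.03211221]
```

View pics/top0.png

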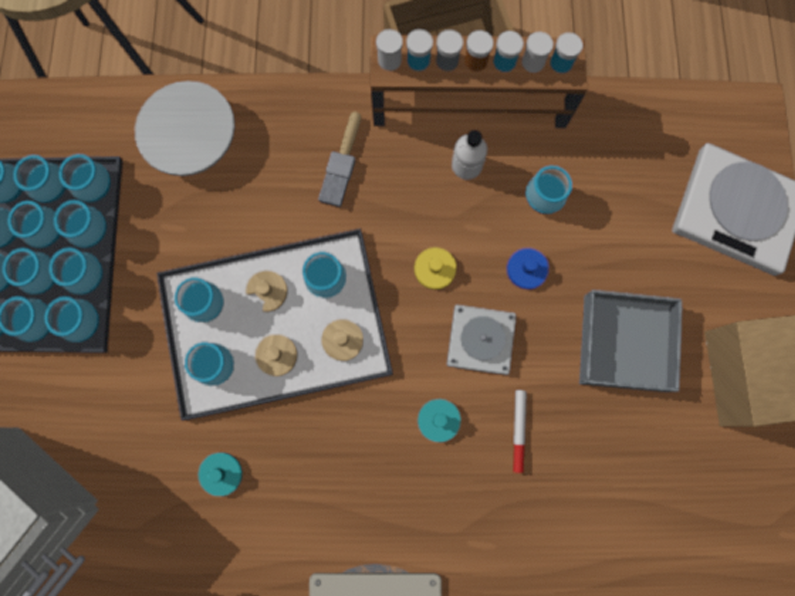

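View pics/side0.png

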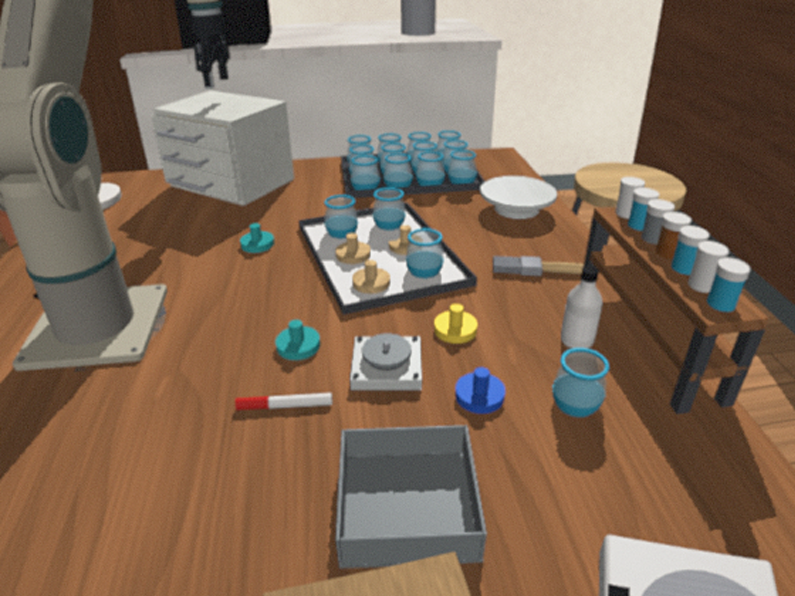

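Both views read: three wooden lids in the top picture (scaled 1.42) at (266,290), (277,355), (343,340). Look-alikes are teal (220,474) and (440,420), yellow (436,268), blue (528,269). The lid at (266,290) seems to have a notch at lower left. The jig pin is at (486,338) and the bin around (631,341). Next a close crop to confirm.

```bash
python3 - <<'E'
from h import *
import pickle
a,b=pickle.load(open("im0.pkl","rb"))
x,y,X,Y=150,175,365,285
p=a["pixels"][y:Y,x:X,::-1]
q=b["pixels"][140:280,205:345,::-1]
p=cv2.resize(p,(645,330),interpolation=cv2.INTER_CUBIC)
cv2.imwrite("pics/c1.png",p)
k=1.4
q1=cv2.resize(b["pixels"][155:280,210:335,::-1],(500,500),interpolation=cv2.INTER_CUBIC)
cv2.imwrite("pics/c2.png",q1)
E
```

```text
(no output)
```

View pics/c1.png

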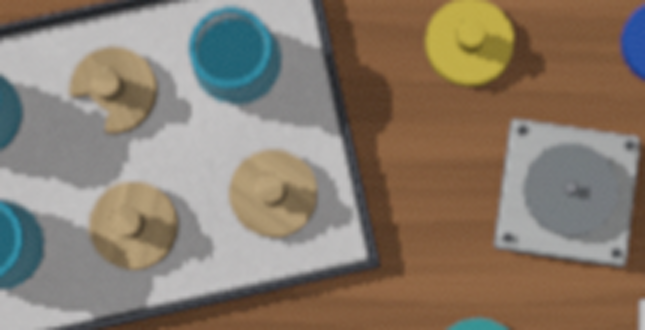

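View pics/c2.png

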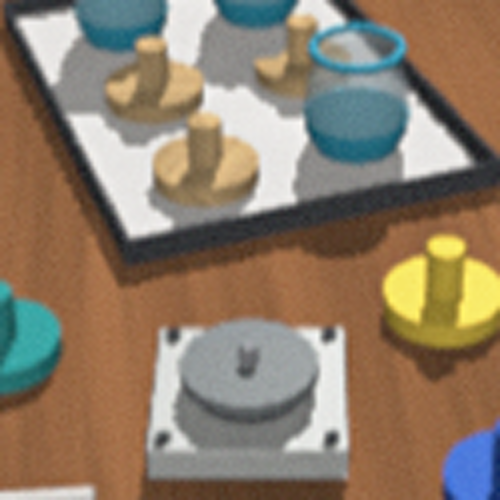

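The crop confirms it: the lid at crop (113,90) has its lower-left sector missing, and the discs at (134,225) and (274,194) are whole. The seat is at (575,190), with the pin tip near (571,187).

```bash
python3 - <<'E'
from h import *
import pickle
a,b=pickle.load(open("im0.pkl","rb"))
def T(u,v,z): return at(a,150+(u+.5)/3-.5,175+(v+.5)/3-.5,z)
def S(u,v,z): return at(b,210+(u+.5)/4-.5,155+(v+.5)/4-.5,z)
print("c disc",T(114,90,19),"knob",T(105,83,49), S(302,22,49))
print("near disc",T(134,225,19),"knob",T(129,222,49),S(151,45,49))
print("right disc",T(274,194,19),"knob",T(270,187,49),S(205,121,49))
print("seat disc",T(575,190,36),"pin",T(571,187,46),S(249,368,36),S(247,349,46))
for n,p in dict(bin_tl=(592,292),bin_tr=(680,298),bin_br=(679,390),bin_bl=(583,384)).items(): print(n,at(a,p[0]/1.42,p[1]/1.42,50))
for n,p in dict(potFR=(323,273),potFL=(198,300),potNL=(208,363)).items(): print(n,at(a,p[0]/1.42,p[1]/1.42,73+5))
for n,p in dict(teal=(446,420),yel=(436,264),blue=(538,267)).items(): print(n,at(a,p[0]/1.42,p[1]/1.42,44))
s=read_state();from scipy.spatial.transform import Rotation as Ro
print(Ro.from_euler('xyz',s["tool_rot"]).as_matrix().round(3))
E
```

```text
c disc [552.4 181.9  19. ] knob [552.1 183.2  49. ] [551.2 177.4  49. ]
near disc [447.4 162.8  19. ] knob [446.8 161.3  49. ] [445.6 159.5  49. ]
right disc [471.8  55.9  19. ] knob [473.6  56.6  49. ] [472.2  52.3  49. ]
seat disc [ 473.6 -173.    36. ] pin [ 474.7 -168.8   46. ] [ 472.6 -177.2   36. ] [ 472.2 -174.3   46. ]
bin_tl [ 546.6 -346.4   50. ]
bin_tr [ 537.3 -492.4   50. ]
bin_br [ 388.6 -481.5   50. ]
bin_bl [ 399.2 -325.8   50. ]
potFR [569.7  83.1  78. ]
potFL [526.1 277.7  78. ]
potNL [428.1 257.1  78. ]
teal [ 343.9 -109.6   44. ]
yel [592.5 -95.2  44. ]
blue [ 588.5 -260.9   44. ]
[[-0.968  0.251 -0.   ]
 [ 0.251  0.968 -0.002]
 [-0.    -0.002 -1.   ]]
```

```bash
cat >> h.py <<'E'
from scipy.spatial.transform import Rotation as Ro
def plan(x,y,z,ydir=12.5):
    s=read_state();R=Ro.from_euler('xyz',s["tool_rot"])
    d=R.inv().apply(np.array([x,y,z])-s["eef_pos"])/10
    h=np.deg2rad(ydir);Y=np.array([np.cos(h),np.sin(h),0]);Z=np.array([0,0,-1.]);X=np.cross(Y,Z)
    T=Ro.from_matrix(np.array([X,Y,Z]).T)
    print("t",round(float(s["clock"]),2),"pos",np.round(s["eef_pos"],1),"d",np.round(d,2),"a",np.round((R.inv()*T).as_rotvec(),3),"F",np.round(s["force"],2),"w",np.round(s["width"],1),"g",np.round(s["gripper_force"],1))
E
python3 -c "
from h import *
plan(552,181,180)"
```

```text
t 0.1 pos [163.  628.6 230.5] d [-48.89 -33.56   5.11] a [-2.000e-03  1.000e-03  1.099e+00] F [-0.12  0.65  0.22] w 85.5 g 0.0
```

>>> send_rows(series=[{"dx": -48.9, "dy": -33.6, "dz": 5.0, "az": 1.1, "hand": 0.4}, {"dx": -48.9, "dy": -33.6, "dz": 5.0, "az": 1.1, "hand": 0.4}, {"dx": -48.9, "dy": -33.6, "dz": 5.0, "az": 1.1, "hand": 0.4}, {"dx": -48.9, "dy": -33.6, "dz": 5.0, "az": 1.1, "hand": 0.4}, {"dx": -48.9, "dy": -33.6, "dz": 5.0, "az": 1.1, "hand": 0.4}, {"dx": -48.9, "dy": -33.6, "dz": 5.0, "az": 1.1, "hand": 0.4}, {"dx": -48.9, "dy": -33.6, "dz": 5.0, "az": 1.1, "hand": 0.4}, {"dx": -48.9, "dy": -33.6, "dz": 5.0, "az": 1.1, "hand": 0.4}, {"dx": -48.9, "dy": -33.6, "dz": 5.0, "az": 1.1, "hand": 0.4}, {"dx": -48.9, "dy": -33.6, "dz": 5.0, "az": 1.1, "hand": 0.4}])

```text
invalid input at $.series[0]: expected keys ax, ay, az, dx, dy, dz, hand
```

```bash
python3 -c "
from h import *
plan(552,181,180)"
```

```text
t 0.1 pos [163.  628.6 230.5] d [-48.89 -33.56   5.11] a [-2.000e-03  1.000e-03  1.099e+00] F [-0.12  0.65  0.22] w 85.5 g 0.0
```

>>> send_rows(series=[{"ax": 0, "ay": 0, "dx": -48.9, "dy": -33.6, "dz": 5.0, "az": 1.1, "hand": 0.4}, {"ax": 0, "ay": 0, "dx": -48.9, "dy": -33.6, "dz": 5.0, "az": 1.1, "hand": 0.4}, {"ax": 0, "ay": 0, "dx": -48.9, "dy": -33.6, "dz": 5.0, "az": 1.1, "hand": 0.4}, {"ax": 0, "ay": 0, "dx": -48.9, "dy": -33.6, "dz": 5.0, "az": 1.1, "hand": 0.4}, {"ax": 0, "ay": 0, "dx": -48.9, "dy": -33.6, "dz": 5.0, "az": 1.1, "hand": 0.4}, {"ax": 0, "ay": 0, "dx": -48.9, "dy": -33.6, "dz": 5.0, "az": 1.1, "hand": 0.4}, {"ax": 0, "ay": 0, "dx": -48.9, "dy": -33.6, "dz": 5.0, "az": 1.1, "hand": 0.4}, {"ax": 0, "ay": 0, "dx": -48.9, "dy": -33.6, "dz": 5.0, "az": 1.1, "hand": 0.4}, {"ax": 0, "ay": 0, "dx": -48.9, "dy": -33.6, "dz": 5.0, "az": 1.1, "hand": 0.4}, {"ax": 0, "ay": 0, "dx": -48.9, "dy": -33.6, "dz": 5.0, "az": 1.1, "hand": 0.4}])

```text
clock: 1.1
eef_pos: [490.6, 251.4, 188.9]
tool_rot: [-3.141, 0.0, 1.788]
force: [-1.1, 0.7, -0.1]
width: 51.0
gripper_force: 0.0
```

```bash
python3 -c "
from h import *
plan(552,181,180)"
```

```text
t 1.1 pos [490.6 251.4 188.9] d [-8.2   4.48  0.89] a [-0.     0.    -0.001] F [-1.12  0.73 -0.09] w 51.0 g 0.0
```

>>> send_rows(series=[{"ax": 0, "ay": 0, "az": 0, "dx": -8.2, "dy": 4.5, "dz": 0.9, "hand": 0.4}, {"ax": 0, "ay": 0, "az": 0, "dx": -8.2, "dy": 4.5, "dz": 0.9, "hand": 0.4}, {"ax": 0, "ay": 0, "az": 0, "dx": -8.2, "dy": 4.5, "dz": 0.9, "hand": 0.4}, {"ax": 0, "ay": 0, "az": 0, "dx": -8.2, "dy": 4.5, "dz": 0.9, "hand": 0.4}])

```text
clock: 1.5
eef_pos: [551.6, 181.2, 179.7]
tool_rot: [-3.14, 0.0, 1.785]
force: [0.5, 0.2, -0.2]
width: 51.0
gripper_force: 0.0
```

```bash
python3 - <<'E'
from h import *
plan(552,181,25)
w=get_image("wrist");save(w,"w1.png")
import pickle;pickle.dump(w,open("w1.pkl","wb"))
for X in [(552,181,49),(552,181,19)]: print(proj(w,X))
E
```

```text
t 1.5 pos [551.6 181.2 179.7] d [-0.02  0.06 15.47] a [-0.001  0.    -0.004] F [ 0.53  0.22 -0.18] w 51.0 g 0.0
[279.21690303 196.63539671]
[279.17580885 187.22818165]
```

View pics/w1.png

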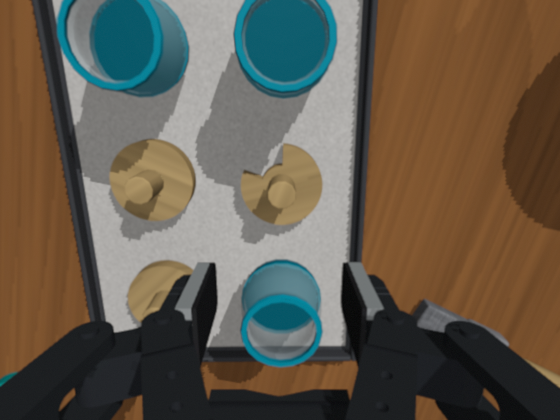

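The wrist view shows the notched lid with knob top at (282,191), within a few pixels of the prediction (279,197). The near sound lid's knob top is at (139,188).

```bash
python3 - <<'E'
from h import *
import pickle;w=pickle.load(open("w1.pkl","rb"))
print(at(w,282,191,49),at(w,281.5,184,19)); print(at(w,139,188,49),at(w,152,180,19))
E
```

```text
[553.1 185.7  49. ] [553.3 184.1  19. ]
[448.3 165.1  49. ] [448.3 164.5  19. ]
```

>>> send_rows(series=[{"ax": 0, "ay": 0, "az": 0, "dx": 0.2, "dy": 0.2, "dz": 4, "hand": 0.4}, {"ax": 0, "ay": 0, "az": 0, "dx": 0.2, "dy": 0.2, "dz": 8, "hand": 0.4}, {"ax": 0, "ay": 0, "az": 0, "dx": 0.2, "dy": 0.2, "dz": 12, "hand": 0.4}, {"ax": 0, "ay": 0, "az": 0, "dx": 0.2, "dy": 0.2, "dz": 14, "hand": 0.4}, {"ax": 0, "ay": 0, "az": 0, "dx": 0.2, "dy": 0.2, "dz": 15.3, "hand": 0.4}, {"ax": 0, "ay": 0, "az": 0, "dx": 0.2, "dy": 0.2, "dz": 15.3, "hand": 1}, {"ax": 0, "ay": 0, "az": 0, "dx": 0.2, "dy": 0.2, "dz": 15.3, "hand": 1}, {"ax": 0, "ay": 0, "az": 0, "dx": 0.2, "dy": 0.2, "dz": 15.3, "hand": 1}, {"ax": 0, "ay": 0, "az": 0, "dx": 0.2, "dy": 0.2, "dz": 15.3, "hand": 1}, {"ax": 0, "ay": 0, "az": 0, "dx": 0.2, "dy": 0.2, "dz": 15.3, "hand": 1}])

```text
clock: 2.55
eef_pos: [553.7, 185.4, 28.4]
tool_rot: [3.14, -0.001, 1.788]
force: [-1.4, 0.6, 3.5]
width: 20.0
gripper_force: 59.2
```

>>> send_rows(series=[{"ax": 0, "ay": 0, "az": 0, "dx": 0, "dy": 0, "dz": 0, "hand": 1}, {"ax": 0, "ay": 0, "az": 0, "dx": 0, "dy": 0, "dz": -5, "hand": 1}, {"ax": 0, "ay": 0, "az": 0, "dx": 0, "dy": 0, "dz": -10, "hand": 1}, {"ax": 0, "ay": 0, "az": 0, "dx": 0, "dy": 0, "dz": -14, "hand": 1}])

```text
clock: 2.95
eef_pos: [553.3, 184.7, 169.5]
tool_rot: [3.14, 0.0, 1.787]
force: [1.4, -0.2, -1.8]
width: 19.8
gripper_force: 58.9
```

```bash
python3 -c "
from h import *
plan(468,-411,165)"
```

```text
t 2.95 pos [553.3 184.7 169.5] d [-56.35 -21.13   0.44] a [ 0.001  0.    -0.002] F [ 1.35 -0.23 -1.77] w 19.8 g 58.9
```

>>> send_rows(series=[{"ax": 0, "ay": 0, "az": 0, "dx": -56.4, "dy": -21.1, "dz": 0.4, "hand": 1}, {"ax": 0, "ay": 0, "az": 0, "dx": -56.4, "dy": -21.1, "dz": 0.4, "hand": 1}, {"ax": 0, "ay": 0, "az": 0, "dx": -56.4, "dy": -21.1, "dz": 0.4, "hand": 1}, {"ax": 0, "ay": 0, "az": 0, "dx": -56.4, "dy": -21.1, "dz": 0.4, "hand": 1}, {"ax": 0, "ay": 0, "az": 0, "dx": -56.4, "dy": -21.1, "dz": 0.4, "hand": 1}, {"ax": 0, "ay": 0, "az": 0, "dx": -56.4, "dy": -21.1, "dz": 0.4, "hand": 1}, {"ax": 0, "ay": 0, "az": 0, "dx": -56.4, "dy": -21.1, "dz": 0.4, "hand": 1}, {"ax": 0, "ay": 0, "az": 0, "dx": -56.4, "dy": -21.1, "dz": 0.4, "hand": 1}, {"ax": 0, "ay": 0, "az": 0, "dx": -56.4, "dy": -21.1, "dz": 0.4, "hand": 1}, {"ax": 0, "ay": 0, "az": 0, "dx": -56.4, "dy": -21.1, "dz": 0.4, "hand": 1}])

```text
clock: 3.95
eef_pos: [481.9, -312.0, 164.0]
tool_rot: [3.142, -0.0, 1.787]
force: [1.7, -0.0, -1.1]
width: 19.7
gripper_force: 59.0
```

```bash
python3 -c "
from h import *
plan(468,-411,165)"
```

```text
t 3.95 pos [ 481.9 -312.   164. ] d [-9.37 -3.48 -0.1 ] a [ 0.    -0.    -0.001] F [ 1.75 -0.04 -1.08] w 19.7 g 59.0
```

>>> send_rows(series=[{"ax": 0, "ay": 0, "az": 0, "dx": -9.4, "dy": -3.5, "dz": 0, "hand": 1}, {"ax": 0, "ay": 0, "az": 0, "dx": -9.4, "dy": -3.5, "dz": 0, "hand": 1}, {"ax": 0, "ay": 0, "az": 0, "dx": -9.4, "dy": -3.5, "dz": 0, "hand": 1}, {"ax": 0, "ay": 0, "az": 0, "dx": -9.4, "dy": -3.5, "dz": 0, "hand": 1}, {"ax": 0, "ay": 0, "az": 0, "dx": -9.4, "dy": -3.5, "dz": 4, "hand": 1}, {"ax": 0, "ay": 0, "az": 0, "dx": -9.4, "dy": -3.5, "dz": 8, "hand": 1}, {"ax": 0, "ay": 0, "az": 0, "dx": -9.4, "dy": -3.5, "dz": 11.5, "hand": 1}, {"ax": 0, "ay": 0, "az": 0, "dx": -9.4, "dy": -3.5, "dz": 13.2, "hand": 1}, {"ax": 0, "ay": 0, "az": 0, "dx": -9.4, "dy": -3.5, "dz": 13.2, "hand": 1}])

```text
clock: 4.85
eef_pos: [468.2, -405.7, 29.5]
tool_rot: [-3.139, -0.005, 1.79]
force: [0.5, 0.5, -0.8]
width: 20.0
gripper_force: 61.5
```

>>> send_rows(series=[{"ax": 0, "ay": 0, "az": 0, "dx": 0, "dy": 0, "dz": 0, "hand": 0.4}, {"ax": 0, "ay": 0, "az": 0, "dx": 0, "dy": 0, "dz": 0, "hand": 0.4}, {"ax": 0, "ay": 0, "az": 0, "dx": 0, "dy": 0, "dz": 0, "hand": 0.4}, {"ax": 0, "ay": 0, "az": 0, "dx": 0, "dy": 0, "dz": 0, "hand": 0.4}, {"ax": 0, "ay": 0, "az": 0, "dx": 0, "dy": 0, "dz": -3, "hand": 0.4}, {"ax": 0, "ay": 0, "az": 0, "dx": 0, "dy": 0, "dz": -7, "hand": 0.4}, {"ax": 0, "ay": 0, "az": 0, "dx": 0, "dy": 0, "dz": -12, "hand": 0.4}, {"ax": 0, "ay": 0, "az": 0, "dx": 0, "dy": 0, "dz": -15, "hand": 0.4}])

```text
clock: 5.65
eef_pos: [469.6, -410.6, 186.2]
tool_rot: [3.139, 0.004, 1.787]
force: [0.0, 0.4, -0.3]
width: 51.3
gripper_force: 0.0
```

```bash
python3 - <<'E'
from h import *
plan(474,-172,220)
t=get_image("top")
w=get_image("wrist");save(t,"b1.png",(300,180,500,330),2.5)
E
```

```text
t 5.65 pos [ 469.6 -410.6  186.2] d [23.2   5.57 -3.46] a [ 0.003  0.004 -0.002] F [ 0.    0.45 -0.25] w 51.3 g 0.0
```

View pics/b1.png

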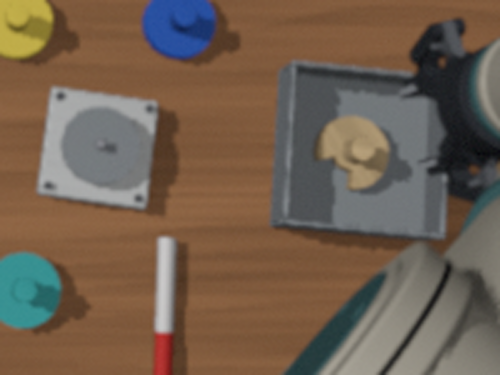

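The broken lid lies in the bin with its knob at crop (362,150), and the jig is untouched. Next a look at the pin from above with the wrist camera.

>>> send_rows(series=[{"ax": 0, "ay": 0, "az": 0, "dx": 23.2, "dy": 5.6, "dz": 0.6, "hand": 0.4}, {"ax": 0, "ay": 0, "az": 0, "dx": 23.2, "dy": 5.6, "dz": 0.6, "hand": 0.4}, {"ax": 0, "ay": 0, "az": 0, "dx": 23.2, "dy": 5.6, "dz": 0.6, "hand": 0.4}, {"ax": 0, "ay": 0, "az": 0, "dx": 23.2, "dy": 5.6, "dz": 0.6, "hand": 0.4}, {"ax": 0, "ay": 0, "az": 0, "dx": 23.2, "dy": 5.6, "dz": 0.6, "hand": 0.4}, {"ax": 0, "ay": 0, "az": 0, "dx": 23.2, "dy": 5.6, "dz": 0.6, "hand": 0.4}, {"ax": 0, "ay": 0, "az": 0, "dx": 23.2, "dy": 5.6, "dz": 0.6, "hand": 0.4}])

```text
clock: 6.45
eef_pos: [473.4, -169.8, 175.8]
tool_rot: [-3.141, -0.0, 1.79]
force: [0.2, -0.3, -0.8]
width: 51.1
gripper_force: 0.0
```

```bash
python3 - <<'E'
from h import *
plan(472.5,55,180)
w=get_image("wrist");save(w,"w2.png",(200,120,360,240),4)
import pickle;pickle.dump(w,open("w2.pkl","wb"))
s=read_state();p=s["eef_pos"];print(proj(w,(p[0],p[1],46)))
E
```

```text
t 6.45 pos [ 473.4 -169.8  175.8] d [21.96  4.81 -0.42] a [-0.    -0.     0.001] F [ 0.22 -0.27 -0.82] w 51.1 g 0.0
[278.06894973 198.58217622]
```

View pics/w2.png

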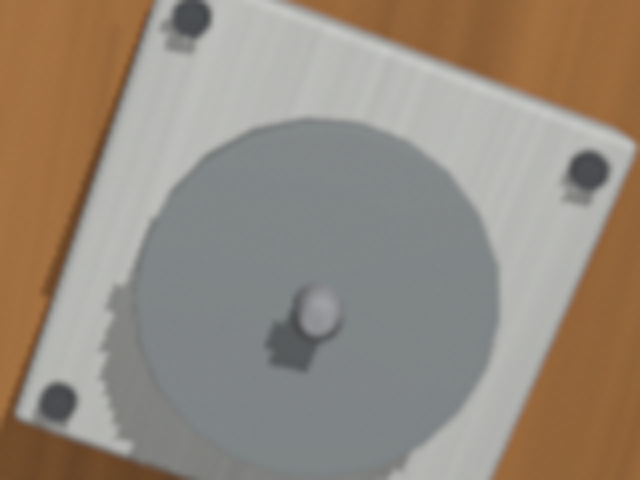

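The pin tip is at crop (319,314), i.e. pixel (279.5,198.3), and the seat disc centre at crop (316,296).

```bash
python3 - <<'E'
from h import *
import pickle;w=pickle.load(open("w2.pkl","rb"))
print(at(w,279.5,198.2,46),at(w,278.9,193.8,36),at(w,278,198.6,46))
E
```

```text
[ 474.3 -170.8   46. ] [ 473.7 -170.1   36. ] [ 473.3 -171.4   46. ]
```

>>> send_rows(series=[{"ax": 0, "ay": 0, "az": 0, "dx": 22, "dy": 4.8, "dz": -0.4, "hand": 0.4}, {"ax": 0, "ay": 0, "az": 0, "dx": 22, "dy": 4.8, "dz": -0.4, "hand": 0.4}, {"ax": 0, "ay": 0, "az": 0, "dx": 22, "dy": 4.8, "dz": -0.4, "hand": 0.4}, {"ax": 0, "ay": 0, "az": 0, "dx": 22, "dy": 4.8, "dz": -0.4, "hand": 0.4}, {"ax": 0, "ay": 0, "az": 0, "dx": 22, "dy": 4.8, "dz": -0.4, "hand": 0.4}, {"ax": 0, "ay": 0, "az": 0, "dx": 22, "dy": 4.8, "dz": -0.4, "hand": 0.4}, {"ax": 0, "ay": 0, "az": 0, "dx": 22, "dy": 4.8, "dz": -0.4, "hand": 0.4}])

```text
clock: 7.2
eef_pos: [473.5, 53.0, 179.9]
tool_rot: [3.141, 0.001, 1.786]
force: [-0.8, -1.1, -0.1]
width: 51.4
gripper_force: 0.0
```

```bash
python3 - <<'E'
from h import *
plan(472.5,55,28)
w=get_image("wrist");save(w,"w3.png",(200,120,360,240),4)
import pickle;pickle.dump(w,open("w3.pkl","wb"))
s=read_state();p=s["eef_pos"];print(proj(w,(p[0],p[1],49)))
E
```

```text
t 7.2 pos [473.5  53.  179.9] d [ 0.23 -0.05 15.19] a [ 0.     0.001 -0.003] F [-0.82 -1.15 -0.08] w 51.4 g 0.0
[278.10978955 197.03885515]
```

View pics/w3.png

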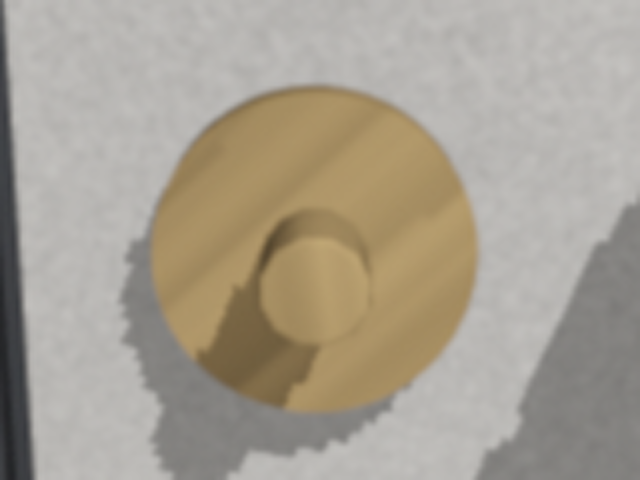

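Knob top is centred at crop (315,291), i.e. pixel (278.7,192.7), with the disc at (278.6,182.2).

```bash
python3 - <<'E'
from h import *
import pickle;w=pickle.load(open("w3.pkl","rb"))
print(at(w,278.7,192.7,49),at(w,278.6,182.2,19)); p=at(w,278.7,192.7,49); plan(p[0],p[1],28)
E
```

```text
[473.1  55.6  49. ] [472.8  56.7  19. ]
t 7.25 pos [473.4  52.2 180. ] d [ 0.36  0.05 15.19] a [-0.     0.001 -0.004] F [-0.14 -0.06  0.34] w 51.4 g 0.0
```

>>> send_rows(series=[{"ax": 0, "ay": 0, "az": 0, "dx": 0.37, "dy": 0, "dz": 4, "hand": 0.4}, {"ax": 0, "ay": 0, "az": 0, "dx": 0.37, "dy": 0, "dz": 8, "hand": 0.4}, {"ax": 0, "ay": 0, "az": 0, "dx": 0.37, "dy": 0, "dz": 12, "hand": 0.4}, {"ax": 0, "ay": 0, "az": 0, "dx": 0.37, "dy": 0, "dz": 14, "hand": 0.4}, {"ax": 0, "ay": 0, "az": 0, "dx": 0.37, "dy": 0, "dz": 15.2, "hand": 0.4}, {"ax": 0, "ay": 0, "az": 0, "dx": 0.37, "dy": 0, "dz": 15.2, "hand": 0.4}, {"ax": 0, "ay": 0, "az": 0, "dx": 0.37, "dy": 0, "dz": 15.2, "hand": 1}, {"ax": 0, "ay": 0, "az": 0, "dx": 0.37, "dy": 0, "dz": 15.2, "hand": 1}, {"ax": 0, "ay": 0, "az": 0, "dx": 0.37, "dy": 0, "dz": 15.2, "hand": 1}, {"ax": 0, "ay": 0, "az": 0, "dx": 0.37, "dy": 0, "dz": 15.2, "hand": 1}])

```text
clock: 8.25
eef_pos: [473.2, 57.7, 29.4]
tool_rot: [3.139, 0.001, 1.787]
force: [0.3, -2.3, 6.8]
width: 19.7
gripper_force: 58.7
```

>>> send_rows(series=[{"ax": 0, "ay": 0, "az": 0, "dx": 0, "dy": 0, "dz": 0, "hand": 1}, {"ax": 0, "ay": 0, "az": 0, "dx": 0, "dy": 0, "dz": 0, "hand": 1}])

```text
clock: 8.45
eef_pos: [473.2, 57.7, 29.4]
tool_rot: [3.139, 0.001, 1.787]
force: [-0.5, -2.3, 6.8]
width: 20.1
gripper_force: 58.7
```

>>> send_rows(series=[{"ax": 0, "ay": 0, "az": 0, "dx": 0, "dy": 0, "dz": -3, "hand": 1}, {"ax": 0, "ay": 0, "az": 0, "dx": 0, "dy": 0, "dz": -8, "hand": 1}, {"ax": 0, "ay": 0, "az": 0, "dx": 0, "dy": 0, "dz": -11, "hand": 1}, {"ax": 0, "ay": 0, "az": 0, "dx": 0, "dy": 0, "dz": -12, "hand": 1}, {"ax": 0, "ay": 0, "az": 0, "dx": 0, "dy": 0, "dz": -12, "hand": 1}])

```text
clock: 8.95
eef_pos: [473.1, 58.6, 149.5]
tool_rot: [3.138, -0.0, 1.789]
force: [0.1, -0.1, -1.9]
width: 19.7
gripper_force: 58.9
```

```bash
python3 - <<'E'
from h import *
plan(474,-158,150)
w=get_image("wrist");save(w,"w4.png",(200,120,360,240),4)
import pickle;pickle.dump(w,open("w4.pkl","wb"))
E
```

```text
t 8.95 pos [473.1  58.6 149.5] d [-21.17  -4.59  -0.07] a [ 0.004 -0.    -0.   ] F [ 0.12 -0.09 -1.86] w 19.7 g 58.9
```

View pics/w4.png

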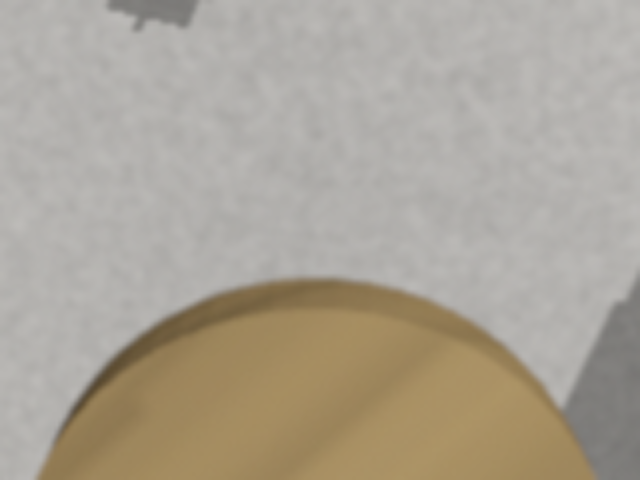

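The lid is held level, with its lower front edge topmost at crop (315,278). I'll fit that arc to get the lid axis relative to the TCP.

```bash
python3 - <<'E'
from h import *
import pickle;w=pickle.load(open("w4.pkl","rb"))
from scipy.optimize import least_squares
hsv=cv2.cvtColor(w["pixels"],cv2.COLOR_RGB2HSV)
m=hsv[:,:,1]>60
z=5+149.5-29.4
P=[]
for u in range(222,338,3):
    col=m[150:260,u]; v=np.argmax(col)
    if col[v]: P.append((u,150+v-.5))
W=np.array([at(w,u,v,z) for u,v in P])[:,:2]
f=lambda c:np.hypot(*(W-c).T)-34
r=least_squares(f,[473,57],loss='soft_l1'); print(len(P),P[::8],r.x,np.abs(f(r.x)).max(),np.std(f(r.x)))
E
```

```text
39 [(222, np.float64(216.5)), (246, np.float64(197.5)), (270, np.float64(189.5)), (294, np.float64(191.5)), (318, np.float64(200.5))] [473.72564594  56.34258317] 0.2700463311595769 0.12322097826276311
```

```bash
python3 -c "
from h import *
plan(484.1,-165.9,150)"
```

```text
t 9.0 pos [472.1  58.4 148.2] d [-22.16  -3.68  -0.19] a [ 0.001 -0.    -0.   ] F [-0.09  0.83 -1.37] w 20.1 g 58.9
```

>>> send_rows(series=[{"ax": 0, "ay": 0, "az": 0, "dx": -22.2, "dy": -3.7, "dz": 0, "hand": 1}, {"ax": 0, "ay": 0, "az": 0, "dx": -22.2, "dy": -3.7, "dz": 0, "hand": 1}, {"ax": 0, "ay": 0, "az": 0, "dx": -22.2, "dy": -3.7, "dz": 0, "hand": 1}, {"ax": 0, "ay": 0, "az": 0, "dx": -22.2, "dy": -3.7, "dz": 0, "hand": 1}, {"ax": 0, "ay": 0, "az": 0, "dx": -22.2, "dy": -3.7, "dz": 0, "hand": 1}, {"ax": 0, "ay": 0, "az": 0, "dx": -22.2, "dy": -3.7, "dz": 3, "hand": 1}, {"ax": 0, "ay": 0, "az": 0, "dx": -22.2, "dy": -3.7, "dz": 6, "hand": 1}, {"ax": 0, "ay": 0, "az": 0, "dx": -22.2, "dy": -3.7, "dz": 6.5, "hand": 1}, {"ax": 0, "ay": 0, "az": 0, "dx": -22.2, "dy": -3.7, "dz": 6.5, "hand": 1}, {"ax": 0, "ay": 0, "az": 0, "dx": -22.2, "dy": -3.7, "dz": 6.5, "hand": 1}])

```text
clock: 10.0
eef_pos: [484.0, -166.7, 83.2]
tool_rot: [-3.142, 0.0, 1.788]
force: [0.6, -0.4, -0.9]
width: 19.6
gripper_force: 58.9
```

```bash
python3 - <<'E'
from h import *
P=[]
for i in range(6):
    s=read_state();P.append(np.r_[s["eef_pos"],s["force"]]);get_image("top")
print(np.mean(P,0).round(2),np.std(P,0).round(2))
plan(484.1,-165.9,75)
E
```

```text
[ 4.8447e+02 -1.6674e+02  8.3770e+01 -8.0000e-02 -1.1000e-01 -9.4000e-01] [0.21 0.03 0.29 0.53 0.54 0.25]
t 10.3 pos [ 484.3 -166.7   83.7] d [ 0.08 -0.01  0.87] a [ 0.001  0.001 -0.001] F [0.98 0.02 0.77] w 19.7 g 58.9
```

>>> send_rows(series=[{"ax": 0, "ay": 0, "az": 0, "dx": 0.08, "dy": 0, "dz": 0.4, "hand": 1}, {"ax": 0, "ay": 0, "az": 0, "dx": 0.08, "dy": 0, "dz": 0.8, "hand": 1}, {"ax": 0, "ay": 0, "az": 0, "dx": 0.08, "dy": 0, "dz": 1.1, "hand": 1}, {"ax": 0, "ay": 0, "az": 0, "dx": 0.08, "dy": 0, "dz": 1.2, "hand": 1}, {"ax": 0, "ay": 0, "az": 0, "dx": 0.08, "dy": 0, "dz": 1.2, "hand": 1}])

```text
clock: 10.8
eef_pos: [483.5, -166.0, 70.7]
tool_rot: [-3.141, -0.0, 1.788]
force: [-0.3, -0.5, -0.9]
width: 20.1
gripper_force: 58.9
```

>>> send_rows(series=[{"ax": 0, "ay": 0, "az": 0, "dx": 0, "dy": 0, "dz": 0.1, "hand": 1}, {"ax": 0, "ay": 0, "az": 0, "dx": 0, "dy": 0, "dz": 0.1, "hand": 1}])

```text
clock: 11.0
eef_pos: [483.7, -166.1, 70.2]
tool_rot: [3.141, 0.0, 1.788]
force: [-0.5, -0.3, 3.2]
width: 19.5
gripper_force: 59.2
```

>>> send_rows(series=[{"ax": 0, "ay": 0, "az": 0, "dx": 0, "dy": 0, "dz": 0.1, "hand": 1}, {"ax": 0, "ay": 0, "az": 0, "dx": 0, "dy": 0, "dz": 0.1, "hand": 1}])

```text
clock: 11.2
eef_pos: [483.7, -166.0, 69.2]
tool_rot: [3.141, 0.0, 1.788]
force: [-1.0, -0.2, 5.0]
width: 19.7
gripper_force: 59.4
```

>>> send_rows(series=[{"ax": 0, "ay": 0, "az": 0, "dx": 0, "dy": -0.15, "dz": 0, "hand": 1}, {"ax": 0, "ay": 0, "az": 0, "dx": 0, "dy": -0.3, "dz": 0, "hand": 1}, {"ax": 0, "ay": 0, "az": 0, "dx": 0, "dy": -0.45, "dz": 0, "hand": 1}, {"ax": 0, "ay": 0, "az": 0, "dx": 0, "dy": -0.6, "dz": 0, "hand": 1}, {"ax": 0, "ay": 0, "az": 0, "dx": 0, "dy": -0.7, "dz": 0, "hand": 1}, {"ax": 0, "ay": 0, "az": 0, "dx": 0, "dy": -0.7, "dz": 0, "hand": 1}])

```text
clock: 11.8
eef_pos: [476.5, -167.8, 69.0]
tool_rot: [-3.141, 0.0, 1.787]
force: [1.2, -0.3, 3.3]
width: 20.0
gripper_force: 59.4
```

>>> send_rows(series=[{"ax": 0, "ay": 0, "az": 0, "dx": 0, "dy": -0.15, "dz": 0, "hand": 1}, {"ax": 0, "ay": 0, "az": 0, "dx": 0, "dy": -0.15, "dz": 0, "hand": 1}])

```text
clock: 12.0
eef_pos: [473.5, -167.8, 68.4]
tool_rot: [-3.139, -0.001, 1.787]
force: [-0.1, -0.8, -0.1]
width: 19.6
gripper_force: 59.1
```

>>> send_rows(series=[{"ax": 0, "ay": 0, "az": 0, "dx": 0, "dy": -0.1, "dz": 0, "hand": 1}, {"ax": 0, "ay": 0, "az": 0, "dx": 0, "dy": -0.1, "dz": 0, "hand": 1}])

```text
clock: 12.2
eef_pos: [473.4, -167.9, 68.6]
tool_rot: [-3.14, -0.001, 1.787]
force: [0.4, 0.0, 0.1]
width: 19.8
gripper_force: 59.1
```

The vertical force vanished, so the bore is over the pin. Lowering in steps.

>>> send_rows(series=[{"ax": 0, "ay": 0, "az": 0, "dx": 0, "dy": 0, "dz": 0.1, "hand": 1}, {"ax": 0, "ay": 0, "az": 0, "dx": 0, "dy": 0, "dz": 0.2, "hand": 1}, {"ax": 0, "ay": 0, "az": 0, "dx": 0, "dy": 0, "dz": 0.25, "hand": 1}, {"ax": 0, "ay": 0, "az": 0, "dx": 0, "dy": 0, "dz": 0.25, "hand": 1}])

```text
clock: 12.6
eef_pos: [474.1, -168.3, 66.3]
tool_rot: [-3.141, 0.0, 1.788]
force: [-1.0, -1.2, -1.2]
width: 19.5
gripper_force: 59.1
```

```bash
python3 - <<'E'
from h import *
P=[]
for i in range(5):
    get_image("side");s=read_state();P.append(np.r_[s["eef_pos"],s["force"]])
print(np.mean(P,0).round(2))
E
```

```text
[ 474.14 -168.27   66.39   -1.03   -2.12   -1.26]
```

>>> send_rows(series=[{"ax": 0, "ay": 0, "az": 0, "dx": -0.04, "dy": -0.03, "dz": 0.1, "hand": 1}, {"ax": 0, "ay": 0, "az": 0, "dx": -0.04, "dy": -0.03, "dz": 0.2, "hand": 1}, {"ax": 0, "ay": 0, "az": 0, "dx": -0.04, "dy": -0.03, "dz": 0.3, "hand": 1}, {"ax": 0, "ay": 0, "az": 0, "dx": -0.04, "dy": -0.03, "dz": 0.4, "hand": 1}, {"ax": 0, "ay": 0, "az": 0, "dx": -0.04, "dy": -0.03, "dz": 0.5, "hand": 1}, {"ax": 0, "ay": 0, "az": 0, "dx": -0.04, "dy": -0.03, "dz": 0.5, "hand": 1}])

```text
clock: 13.45
eef_pos: [474.1, -168.5, 61.3]
tool_rot: [-3.141, 0.0, 1.788]
force: [-0.3, -1.5, 0.0]
width: 19.8
gripper_force: 59.0
```

>>> send_rows(series=[{"ax": 0, "ay": 0, "az": 0, "dx": 0, "dy": 0, "dz": 0.1, "hand": 1}, {"ax": 0, "ay": 0, "az": 0, "dx": 0, "dy": 0, "dz": 0.2, "hand": 1}, {"ax": 0, "ay": 0, "az": 0, "dx": 0, "dy": 0, "dz": 0.2, "hand": 1}])

```text
clock: 13.75
eef_pos: [474.2, -168.7, 59.7]
tool_rot: [3.141, 0.0, 1.788]
force: [-2.2, -3.0, 3.6]
width: 19.9
gripper_force: 59.4
```

```bash
python3 - <<'E'
from h import *
P=[]
for i in range(5):
    get_image("side");s=read_state();P.append(np.r_[s["eef_pos"],s["force"]])
print(np.mean(P,0).round(2))
E
```

```text
[ 474.22 -168.71   59.67   -1.71   -2.54    3.98]
```

>>> send_rows(series=[{"ax": 0, "ay": 0, "az": 0, "dx": -0.04, "dy": -0.03, "dz": 0.1, "hand": 1}, {"ax": 0, "ay": 0, "az": 0, "dx": -0.04, "dy": -0.03, "dz": 0.2, "hand": 1}, {"ax": 0, "ay": 0, "az": 0, "dx": -0.04, "dy": -0.03, "dz": 0.3, "hand": 1}, {"ax": 0, "ay": 0, "az": 0, "dx": -0.04, "dy": -0.03, "dz": 0.4, "hand": 1}, {"ax": 0, "ay": 0, "az": 0, "dx": -0.04, "dy": -0.03, "dz": 0.4, "hand": 1}, {"ax": 0, "ay": 0, "az": 0, "dx": -0.04, "dy": -0.03, "dz": 0.4, "hand": 1}])

```text
clock: 14.6
eef_pos: [474.2, -168.8, 55.8]
tool_rot: [3.141, -0.0, 1.788]
force: [-2.1, -0.8, 8.7]
width: 19.8
gripper_force: 59.8
```

>>> send_rows(series=[{"ax": 0, "ay": 0, "az": 0, "dx": 0, "dy": 0, "dz": 0.1, "hand": 1}, {"ax": 0, "ay": 0, "az": 0, "dx": 0, "dy": 0, "dz": 0.1, "hand": 1}, {"ax": 0, "ay": 0, "az": 0, "dx": 0, "dy": 0, "dz": 0.1, "hand": 1}])

```text
clock: 14.9
eef_pos: [474.2, -168.7, 54.9]
tool_rot: [3.141, -0.0, 1.788]
force: [-1.5, -1.7, 9.5]
width: 19.5
gripper_force: 59.9
```

```bash
python3 - <<'E'
from h import *
P=[]
for i in range(5):
    b=get_image("side");s=read_state();P.append(np.r_[s["eef_pos"],s["force"]])
print(np.mean(P,0).round(2),s["clock"])
save(b,"s9.png",(220,190,360,295),5)
E
```

```text
[ 474.2  -168.77   54.96   -2.3    -1.76    9.47] 15.15
```

View pics/s9.png

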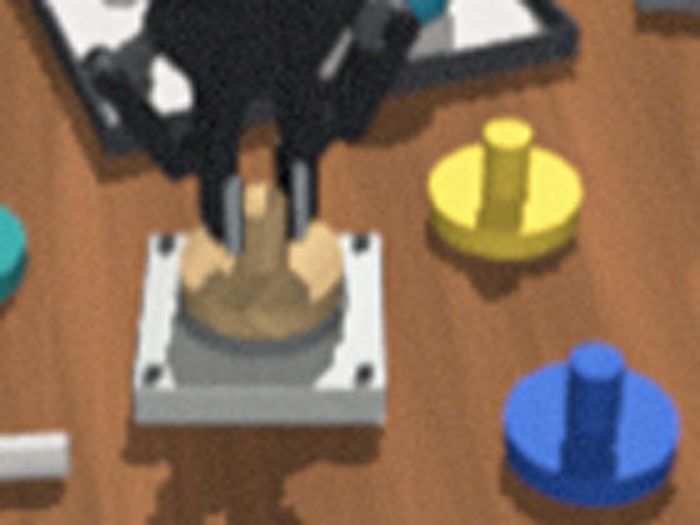

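The lid sits flat on the seat, held by the knob at crop (262,215), with nothing around it disturbed. One more small push for margin.

>>> send_rows(series=[{"ax": 0, "ay": 0, "az": 0, "dx": 0, "dy": 0, "dz": 0.05, "hand": 1}, {"ax": 0, "ay": 0, "az": 0, "dx": 0, "dy": 0, "dz": 0.1, "hand": 1}, {"ax": 0, "ay": 0, "az": 0, "dx": 0, "dy": 0, "dz": 0.1, "hand": 1}, {"ax": 0, "ay": 0, "az": 0, "dx": 0, "dy": 0, "dz": 0.1, "hand": 1}, {"ax": 0, "ay": 0, "az": 0, "dx": 0, "dy": 0, "dz": 0.1, "hand": 1}])

```text
clock: 15.65
eef_pos: [474.2, -168.7, 54.3]
tool_rot: [3.141, -0.0, 1.788]
force: [-3.0, -1.6, 13.8]
width: 20.2
gripper_force: 60.5
```

```bash
python3 -c "
from cell import finish_job
print(finish_job())"
```

```text
the job is handed in; nothing more can be done
None
```

I handed the job in at about 15.7 s: the broken lid is in the reject bin, and a sound lid sits flat on the jig pin, still gripped. It presses the seat down about 6 mm at roughly 14 N, and I saw nothing else disturbed in the views I took; the hand-in gave no verdict.

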